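# Change over the UV curing station and flash-cure a ball print in a hand-held dish

### The job

The tumbler print on the turntable is cured: take it off and set it gently upright on the wooden board. Then lift the steel dish with the loose ball print, keeping it level and the ball in its middle, turn it a quarter turn so that its handle's arch stands open to the UV lamp instead of a leg shading the ball, and hold it level a few centimetres above the turntable, centred over it. Finish while still holding it there in the light, with the ball resting in the middle, and leave everything else on the bench alone.

Things in the scene. Friction and masses are not known exactly. Their poses are not given: they have to be found in the camera images.
- tumbler: The cured print: ivory cylinder (tumbler) standing upright on the turntable's disc, 110 mm tall, 44 mm across its plain side (48 mm across its 10 mm high foot; the top rim is 47 mm across to look at), bore 36 mm, about 90 g. Origin: centre of its underside; z up its axis.
- board: Wooden board for finished prints, lying flat and fixed on the table, 220 mm (its x) by 160 mm (its y), 20 mm thick. Origin: centre of its underside, on the table (top face at z = 20 mm). Its +x end carries the rook print; its -x half is free. The tumbler's whole foot must stand on it.
- dish: Stainless dish on the table, 122 mm across, rim 21 mm high, about 200 g, with a rigid strap handle arching over it: two legs 14 mm wide at x = +57 and -57 mm, joined by a black grip bar at the top. Origin: centre of its underside; z up; x runs from leg to leg, along the bar (both ends alike). At the start x lies within 25 degrees of the lamp's x axis, either way round.
- dish_grip (a point): Centre of the dish's black grip bar, 103 mm above the dish's underside, straight over its middle and balance point. The bar is 64 mm long (dish x), 14 mm thick (dish y), 16 mm tall. The fingers have free room around it: the ball's top is only 42 mm above the underside.
- ball_center (a point): Centre of the loose ball print in the dish: ivory, 36 mm diameter, about 29 g. The dish's inside is a round hollow, lowest (6 mm above the underside) in the middle and rising to 20 mm at 46 mm out, so the ball rolls back to the middle; it may rest some 6 mm off it.
- lamp: UV curing station, fixed: black base plate 18 mm thick carrying a white box-shaped lamp hood at its back. Origin: on the table, under the base's front part, about under the turntable; x is level and points from there to the hood (the light comes along -x); z up. The hood begins 140 mm from the origin along x and is 220 mm wide (y); it reaches back to x = 400 mm and up to z = 350 mm.
- lamp_mouth (a point): Middle of the lamp hood's open mouth, 165 mm from the lamp's origin along its x and 197 mm above the table. The mouth, 220 by 200 mm, is tipped 15 degrees downwards over the turntable: lower edge at x = 190, z = 100 mm, upper edge at x = 140, z = 293 mm in the lamp's frame.
- turntable: Solar display turntable standing on the base plate in front of the lamp, fixed: silver pyramid foot 104 mm square, with a clear round disc 100 mm across on top (the disc turns idly). Origin: centre of its underside, 18 mm above the table; z up.
- turntable_top (a point): Centre of the top face of the turntable's disc, 77 mm above the table; z up.
- rook: Bystander: small ivory rook print, 30 mm across, 53 mm tall, standing near the +x end of the wooden board. Origin: centre of its underside.
- gear: Bystander: ivory gear print, 50 mm across, 12 mm thick, lying on the lamp's base plate beside the turntable. Origin: centre of its underside.
- scraper: Bystander: spatula-like scraper, 200 mm long, lying on the table towards the back. Origin: underside of its middle, x along it.
- brush: Bystander: brush, 170 mm long, lying on the table in front of the bottles. Origin: underside of its middle, x along it.
- cup: Bystander: clear measuring cup, 72 mm across, 85 mm tall, at the back of the table. Origin: centre of its underside.
- bottle_a: Bystander: brown resin bottle with a blue label, 76 mm across, 200 mm tall, at the back of the table. Origin: centre of its underside.
- bottle_b: Bystander: another such resin bottle, beside the first. Origin: centre of its underside.
Mind the look-alikes: they are no part of the job. Leave any red or yellow look-alike of the tumbler alone.

How it is judged (in metres and radians):
On the way, in this order (a step that is already met when the one before it is completed fails the run):
1. the tumbler stands upright and released on the wooden board (angle between tumbler's own z axis and vertical below 0.1 rad and contact force between tumbler and board above 0.2 N and contact force between tumbler and the fingers below 0.05 N and linear speed of tumbler below 0.03 m/s and x of tumbler in the frame of board between -0.088 and 0.088 m and y of tumbler in the frame of board between -0.058 and 0.058 m), for 0.2 s.
2. the dish is lifted clear of the table in the gripper with the ball in its middle (contact force between dish and the fingers above 1 N and height (world z) of dish above 0.025 m and horizontal distance between ball_center and dish below 0.03 m), for 0.2 s.
At the end, for the whole second after the job is handed in: Tumbler upright (6 deg), still, released, whole foot on the board. Dish in the fingers only, within 30 mm of the turntable axis, underside 10-80 mm above the disc, level (6 deg), still, handle square to the lamp (12 deg); ball within 12 mm of the dish middle (all of step 1 and contact force between dish and the fingers above 1 N and horizontal distance between dish and turntable_top below 0.03 m and z of dish in the frame of turntable_top between 0.01 and 0.08 m and angle between dish's own z axis and vertical below 0.1 rad and angle between the x axis of dish and the x axis of lamp, either way round above 1.36 rad and horizontal distance between ball_center and dish below 0.012 m and linear speed of dish below 0.03 m/s and contact force between dish and turntable below 0.05 N and contact force between dish and lamp below 0.05 N); the arm keeps its last pose, push and grip.
It fails at once if the ball rolls more than 30 mm from the dish's middle or leaves it (horizontal distance between ball_center and dish above 0.03 m or z of ball_center in the frame of dish above 0.05 m).
It fails at once if the dish is tipped by more than 14 degrees (angle between dish's own z axis and vertical above 0.25 rad).
It fails at once if the tumbler is tipped over (angle between tumbler's own z axis and vertical above 0.6 rad).
It fails at once if the tumbler is dropped (falling faster than 0.45 m/s out of the fingers) (linear speed of tumbler above 0.45 m/s and contact force between tumbler and the fingers below 0.05 N).
It fails at once if a bystander is shifted by more than 30 to 40 mm or knocked over (distance of any of rook, gear, cup, bottle_a, bottle_b from where it was at the start of the episode above 0.03 m or distance of any of scraper, brush from where it was at the start of the episode above 0.04 m or angle between any of rook, cup, bottle_a, bottle_b's own z axis and vertical above 0.5 rad).
It also fails if it takes over 69 s, if anything falls off the work surface, if the arm or the gripper's body presses on something with over 40 N, if the wrist force passes 120 N, or if a joint passes its speed limit or range.

### The arm

A 6-joint arm with a two-finger parallel gripper is mounted at the origin on the work surface. World frame = base frame: x ahead of the robot, y to its left, z up, the work surface at z = 0. Lengths are in mm, angles in rad, forces in N, time in s.
With the tool pointing down it reaches from about 275 to 750 mm from the base axis. Payload 10.2 kg.
Tool frame: the origin (TCP) lies at the very end of the fingers, on their centre line; the grasp point (between the pads) lies 19 mm behind it; x points along the fingers, y is the direction in which the jaws open and shut, and the axes are right-handed (so a half turn about x gives the same grasp; the last joint's range is limited). The gripper opens to 85 mm and grips with 20 to 120 N. Pads are 22 mm wide; open, the fingers measure 114 mm over their backs; the gripper's body (76 mm by 85 mm) begins 54 mm behind the grasp point. The pads swing forward as they close: fully open they stand 13 mm farther back than shut.
Start: joints at [0.976, 0.313, 1.498, -0, 1.331, -0.223], TCP at [190.742, 489.131, 231.294] pointing down, gripper open.
Joint ranges: [-2.94, 2.94], [-0.97, 2.17], [0.19, 2.56], [-1.23, 4.37], [0.02, 3.11], [-2.88, 2.88]. Speed limits (rad/s): [2.39, 2.39, 3.01, 3.14, 3.14, 3.14].

### API

Orientations are given as a unit quaternion [w, x, y, z].
In Python, from rig import ctrl, viewer, order gives the robot as it stands. The module is installed in compiled form; this text tells all that it offers.
- The arm moves only by the tool carry_out, never from a script. Its argument "deltas" is a list of rows, each a list of 7 numbers: the gripper command: -1 is fully open, 1 is shut, values between are in proportion, then the shift along the tool's x, y, z in mm, then the turn, a rotation vector about the tool's x, y, z in degrees. A call has exactly 5 rows; each row is the pose to reach, as a shift and turn from the pose commanded when the call began, along the tool's axes at that moment; what a row does not reach only later rows make up. A row lasts 1/8 s, in which the tool goes at most 62.5 mm and 10.7 degrees, less where a joint would pass 70% of its speed; a pose out of reach is approached as far as the arm can. A call with a gripper value outside its range is refused whole. The fingers move at their own pace and stop on an object; "newtons" is the grip in N (left out, the last holds). Time passes only in rows, so rows that repeat a pose let the fingers close, or fill a call up. It gives the time, the measured TCP pose, the force and the opening at its end, in the units of the state.
- ctrl.sense(): the state, without advancing time (a new reading comes with each control period).
- viewer.capture(name): name is "side" or "top" or "wrist"; returns the picture (420x560x3 uint8, red, green, blue); there is no depth.
- viewer.calibration(name): a dict with "fx", "fy", "cx", "cy" (pixels), "xyz" and "attitude" of the camera in the world; the wrist camera has in their place "T_tool_cam" (4x4, takes a point from camera to tool coordinates, whose origin is the TCP and whose axes are the tool frame's). Camera axes: x right, y down, z forward; pixel columns grow to the right and rows downward; lengths in mm; the calibration is good to about 2 mm. A picture is of the moment at which its call begins: read the wrist's pose just before it. calibration takes no time and is no camera call.
- order.finish_job(): hands the job in, once; it reports no verdict.
The state is a dict: "time_s": time; "joints": joint angles; "dq": joint speeds; "tau": joint torques, N m; "eef_pos": TCP position; "ee_rot": TCP orientation; "force": force on the tool from outside, world axes, zero at the start; "wrist_torque": the same for the moment, N m; "grip_width": opening from 0.0 (shut) to 1.0 (fully open).
Only numpy, scipy, OpenCV 4.12 (cv2) and the standard library are available. Lean on these libraries where they do the work, as an engineer would, in place of code of your own. Each camera call takes 0.05 s, during which the arm holds its last target. There are 200 camera calls.

## Working session

There is one attempt and no reset: what is moved stays moved. The work goes in short steps, Python scripts to look and compute and a tool call to move; the robot and the scene stay as the last step left them, time stands still between calls to the robot, and variables do not carry over. Pictures are saved under pics/ and viewed, about 8 in all and at most 12, crops included, and the job is handed in when it is done.

Besides the shell and the picture viewer there is one more tool, called after "Request:" by a JSON object that holds its "method" and its "body", one argument or row to a line. carry_out: Moves the arm, as the interface text tells. Its arguments: {"type":"object","properties":{"deltas":{"type":"array"},"newtons":{"type":"number"}},"required":["deltas"]}

```bash
mkdir -p pics
python3 - <<'E'
from rig import ctrl, viewer, order
import cv2,numpy as np
for n in ["side","top"]:
    cv2.imwrite(f"pics/{n}0.png",cv2.resize(viewer.capture(n)[:,:,::-1],(800,600),interpolation=cv2.INTER_CUBIC))
    print(n,viewer.calibration(n))
print(viewer.calibration("wrist"));print(ctrl.sense())
E
```

```text
side {'fx': 532.2780303837434, 'fy': 532.2780303837434, 'cx': 284.2137549379182, 'cy': 204.70690392137558, 'xyz': array([266.4331992 , 891.68359138, 968.98472861]), 'attitude': array([ 0.08154877, -0.16708794,  0.89747491, -0.39996274])}
top {'fx': 497.41297517206175, 'fy': 497.41297517206175, 'cx': 274.81088293886745, 'cy': 212.80795026458875, 'xyz': array([ 427.652713  ,  -12.22514527, 1249.01817897]), 'attitude': array([-0.06386803,  0.71205916, -0.69714902,  0.05362724])}
{'fx': 298.0551145118897, 'fy': 298.0551145118897, 'cx': 278.9916286722486, 'cy': 207.4499212321518, 'T_tool_cam': array([[ 4.35097377e-04, -2.59298082e-01,  9.65797243e-01,
        -1.42571810e+02],
       [ 9.99999861e-01,  4.00417998e-04, -3.43001287e-04,
         7.39410807e-02],
       [-2.97783023e-04,  9.65797258e-01,  2.59298221e-01,
        -6.53024025e+01],
       [ 0.00000000e+00,  0.00000000e+00,  0.00000000e+00,
         1.00000000e+00]])}
{'time_s': 0.1, 'joints': array([ 9.75631614e-01,  3.13384481e-01,  1.49835045e+00, -3.56708712e-06,
        1.33099151e+00, -2.23397376e-01]), 'dq': array([ 0.00040115, -0.00258114, -0.00204611, -0.00161883,  0.00249632,
        0.00055604]), 'tau': array([ 1.94078886e-03, -4.12898183e+01, -2.60140514e+01, -2.05352426e-04,
        3.07116599e-03,  3.11910719e-05]), 'eef_pos': array([190.59488799, 488.94097404, 230.80121044]), 'ee_rot': array([ 0.69476723,  0.13031543,  0.69508402, -0.13105189]), 'force': array([-0.50079807,  1.29896019,  0.16091888]), 'wrist_torque': array([-0.01290667, -0.05008667,  0.04210964]), 'grip_width': 1.0034504850888477}
```

View pics/side0.png

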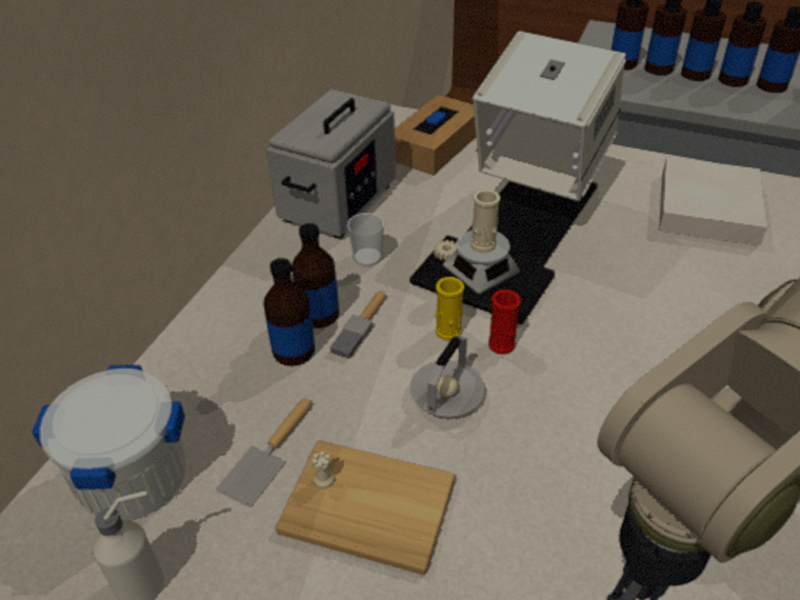

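View pics/top0.png

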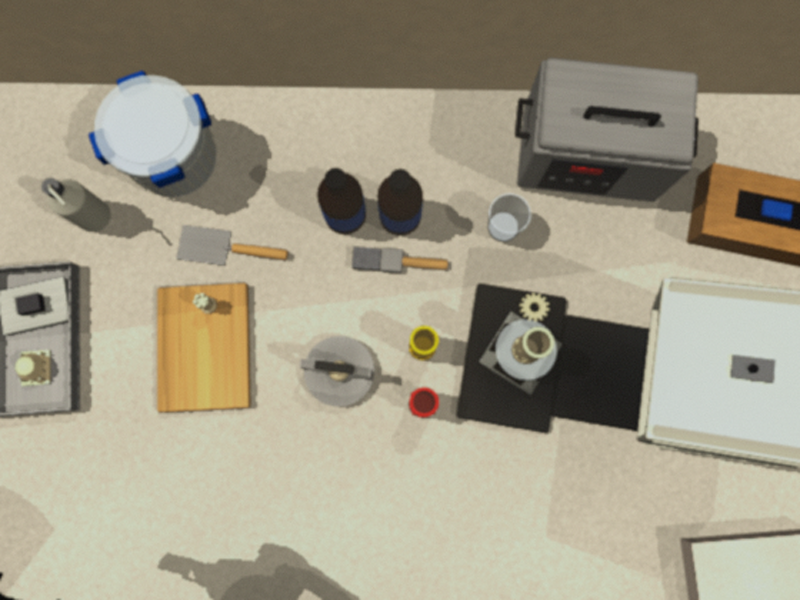

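Side view: ivory tumbler on the disc, rim at (486,198). The yellow one is at (450,285), the red one at (505,298), the rook on the board at (322,470), and the dish at (447,390) with its bar at (449,352). The top view agrees, with the tumbler rim at (538,343), yellow (424,341), red (424,402) and rook (205,301). By colour and place, the ivory one on the disc is the target.

```bash
cat > h.py <<'E'
import numpy as np
from rig import ctrl, viewer, order
from scipy.spatial.transform import Rotation as R
rot=lambda q: R.from_quat(np.roll(q,-1)).as_matrix()
def cam(n,st=None):
    c=viewer.calibration(n)
    if n=="wrist":
        T=np.array(c["T_tool_cam"]); st=st or ctrl.sense(); M=rot(st["ee_rot"])
        return c,M@T[:3,:3],M@T[:3,3]+st["eef_pos"]
    return c,rot(c["attitude"]),np.array(c["xyz"])
def ray(n,u,v,z,s=800/560,st=None):
    c,M,p=cam(n,st); d=M@[(u/s-c["cx"])/c["fx"],(v/s-c["cy"])/c["fy"],1]
    return p+d*(z-p[2])/d[2]
def proj(n,P,s=800/560,st=None):
    c,M,p=cam(n,st); q=M.T@(np.array(P)-p)
    return s*np.array([c["fx"]*q[0]/q[2]+c["cx"],c["fy"]*q[1]/q[2]+c["cy"]])
E
python3 - <<'E'
from h import *
np.set_printoptions(precision=1,suppress=True)
for l,n,u,v,z in [("tumbler","top",538,343,187),("tumbler","side",486,198,187),("yellow","top",424,341,110),("yellow","side",451,286,110),("red","top",424,402,110),("red","side",506,297,110),
 ("bar a","top",314,365,108),("bar b","top",357,370,108),("bar a","side",440,362,111),("bar b","side",457,342,111),("dish","top",341,371,15),("dish","side",448,388,18),
 ("board","top",159,287,20),("board","top",247,284,20),("board","top",249,408,20),("board","top",159,411,20),
 ("board","side",318,444,20),("board","side",455,478,20),("board","side",425,564,20),("board","side",280,531,20),
 ("disc","top",525,350,77),("disc","side",483,247,77),
 ("base","top",477,285,18),("base","top",458,416,18),("base","top",550,431,18),("base","top",566,297,18),("neckU","top",566,320,18),("neckU2","top",648,330,18),("neckL","top",556,415,18),("neckL2","top",640,427,18),
 ("hood tl","top",660,280,293),("hood bl","top",643,440,293),("hood lowL","side",483,160,100),("hood lowR","side",580,193,100),("rook","top",203,298,53),("gear","top",535,306,30),("bottle top","top",400,180,200)]:
    print(l,n,ray(n,u,v,z))
M=rot(ctrl.sense()["ee_rot"]);print(M)
E
```

```text
tumbler top [ 551.  -213.9  187. ]
tumbler side [ 553.5 -204.2  187. ]
yellow top [559.4 -45.5 110. ]
yellow side [561.3 -40.5 110. ]
red top [462.  -46.9 110. ]
red side [465.9 -46.5 110. ]
bar a top [517.1 130.6 108. ]
bar b top [510.6  61.2 108. ]
bar a side [519.5 133.6 111. ]
bar b side [508.8  83.7 111. ]
dish top [515.   94.9  15. ]
dish side [515.3 101.6  18. ]
board top [656.  421.7  20. ]
board top [664.5 266.   20. ]
board top [448.  250.3  20. ]
board top [439.5 405.   20. ]
board side [664.1 280.7  20. ]
board side [448.3 264.   20. ]
board side [442.3 406.8  20. ]
board side [647.4 432.9  20. ]
disc top [ 551.7 -213.3   77. ]
disc side [ 552.3 -202.6   77. ]
base top [ 671.1 -140.    18. ]
base top [ 442.3 -108.1   18. ]
base top [ 420.6 -264.6   18. ]
base top [ 652.7 -295.9   18. ]
neckU top [ 612.  -295.2   18. ]
neckU2 top [ 597.3 -436.9   18. ]
neckL top [ 447.7 -275.2   18. ]
neckL2 top [ 430.7 -417.2   18. ]
hood tl top [ 628.6 -360.9  293. ]
hood bl top [ 413.2 -330.1  293. ]
hood lowL side [ 632.4 -458.5  100. ]
hood lowR side [ 414.9 -408.   100. ]
rook top [632.2 332.8  53. ]
gear top [ 633.6 -239.3   30. ]
bottle top top [797.7  -2.1 200. ]
[[-0.   0.4  0.9]
 [-0.   0.9 -0.4]
 [-1.  -0.  -0. ]]
```

```bash
cat >> h.py <<'E'
def go(xyz,yaw):
    """shift (tool axes, mm) and turn (deg) from now to TCP xyz, pointing down, tool z at world yaw (deg)"""
    st=ctrl.sense(); M=rot(st["ee_rot"]); a=np.radians(yaw)
    z=np.array([np.cos(a),np.sin(a),0]); x=np.array([0,0,-1.]); T=np.c_[x,np.cross(z,x),z]
    print("t",round(st["time_s"],2),"at",st["eef_pos"].round(1),"yaw",np.degrees(np.arctan2(M[1,2],M[0,2])).round(1),"F",st["force"].round(1),"w",round(st["grip_width"],3),
      "\n shift",(M.T@(np.array(xyz)-st["eef_pos"])).round(1),"turn",np.degrees(R.from_matrix(M.T@T).as_rotvec()).round(1))
E
python3 -c "
from h import *
go([552,-208,235],-98)"
```

```text
t 0.1 at [190.6 488.9 230.8] yaw -21.3 F [-0.5  1.3  0.2] w 1.003 
 shift [  -3.8 -518.1  589.9] turn [76.7  0.   0.1]
```

Request:
{"method": "carry_out", "body": {
  "deltas": [
    [-1,-4,-518,590,77,0,0],
    [-1,-4,-518,590,77,0,0],
    [-1,-4,-518,590,77,0,0],
    [-1,-4,-518,590,77,0,0],
    [-1,-4,-518,590,77,0,0]
  ],
  "newtons": 40
}}

```text
time_s: 0.72
eef_pos: [335.0, 209.9, 232.9]
ee_rot: [0.56, 0.432, 0.56, -0.432]
force: [0.9, 1.6, 0.4]
grip_width: 0.998
```

```bash
python3 -c "
from h import *
go([552,-208,235],-98)"
```

```text
t 0.72 at [335.  209.9 232.9] yaw -75.4 F [0.9 1.6 0.4] w 0.998 
 shift [ -2.1 104.3 459.2] turn [22.6 -0.  -0. ]
```

Request:
{"method": "carry_out", "body": {
  "deltas": [
    [-1,-2,104,459,22.6,0,0],
    [-1,-2,104,459,22.6,0,0],
    [-1,-2,104,459,22.6,0,0],
    [-1,-2,104,459,22.6,0,0],
    [-1,-2,104,459,22.6,0,0]
  ]
}}

```text
time_s: 1.35
eef_pos: [480.7, -66.9, 234.1]
ee_rot: [0.465, 0.532, 0.466, -0.532]
force: [1.7, -0.1, 0.9]
grip_width: 0.996
```

```bash
python3 -c "
from h import *
go([552,-208,235],-98)"
```

```text
t 1.35 at [480.7 -66.9 234.1] yaw -97.6 F [ 1.7 -0.1  0.9] w 0.996 
 shift [ -0.9  89.5 130.4] turn [ 0.4 -0.   0. ]
```

Request:
{"method": "carry_out", "body": {
  "deltas": [
    [-1,-1,75,125,0,0,0],
    [-1,-1,75,125,0,0,0],
    [-1,-1,75,125,0,0,0],
    [-1,-1,75,125,0,0,0],
    [-1,-1,75,125,0,0,0]
  ]
}}

```text
time_s: 1.98
eef_pos: [537.6, -197.7, 235.1]
ee_rot: [-0.466, -0.532, -0.466, 0.532]
force: [-0.0, -0.7, 0.3]
grip_width: 1.0
```

Run:
```python
from h import *
import cv2
st=ctrl.sense(); np.save("st1.npy",st,allow_pickle=True)
cv2.imwrite("pics/w1.png",viewer.capture("wrist")[:,:,::-1])
go([552,-208,235],-98)
print(proj("wrist",[552,-208,187],1,st),proj("wrist",[552,-208,77],1,st))
```

```text
t 2.02 at [ 537.7 -197.5  235.3] yaw -97.6 F [ 0.6  0.  -0.1] w 1.0 
 shift [ 0.3 15.6  8.5] turn [ 0.4 -0.   0. ]
[301.61129596 239.41780687] [293.9296077  200.97406644]
```

View pics/w1.png

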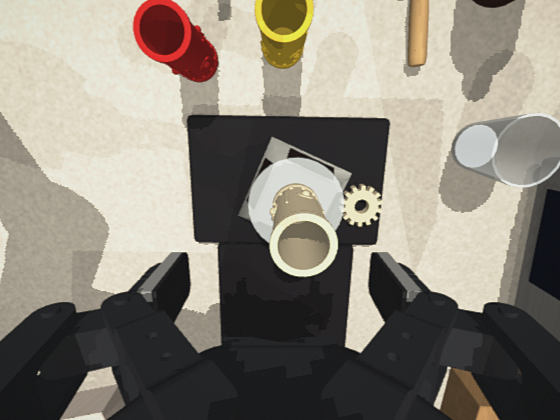

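The close view confirms the ivory tumbler on the disc. Its rim centre is at (303,245), the disc is at about (294,203) and the gear at (361,206). Red and yellow stay clear at the top.

Run:
```python
from h import *
st=np.load("st1.npy",allow_pickle=True).item()
p=ray("wrist",303,245,187,1,st);d=ray("wrist",294,203,77,1,st)
q=[ray("wrist",u,v,18,1,st) for u,v in [(190,118),(389,121)]]
print(p,d,ray("wrist",361,206,30,1,st),q,np.degrees(np.arctan2(*(q[1]-q[0])[1::-1])))
go([p[0],p[1],200],-98); go([p[0],p[1],138],-98)
```

```text
[ 552.48638888 -212.18141703  187.        ] [ 551.81490228 -210.16453899   77.        ] [ 632.30230262 -236.5806442    30.        ] [array([ 445.62918414, -108.83348466,   18.        ]), array([ 673.63097951, -142.4775489 ,   18.        ])] -8.39402087549433
t 2.02 at [ 537.7 -197.5  235.3] yaw -97.6 F [ 0.6  0.  -0.1] w 1.0 
 shift [35.3 16.6 12.6] turn [ 0.4 -0.   0. ]
t 2.02 at [ 537.7 -197.5  235.3] yaw -97.6 F [ 0.6  0.  -0.1] w 1.0 
 shift [97.3 16.6 12.6] turn [ 0.4 -0.   0. ]
```

Request:
{"method": "carry_out", "body": {
  "deltas": [
    [-1,0,16.5,12,0,0,0],
    [-1,30,16.5,12,0,0,0],
    [-1,60,16.5,12,0,0,0],
    [-1,85,16.5,12,0,0,0],
    [-1,97,16.5,12,0,0,0]
  ]
}}

```text
time_s: 2.65
eef_pos: [552.3, -211.6, 137.4]
ee_rot: [-0.465, -0.532, -0.466, 0.532]
force: [0.5, -0.5, -0.0]
grip_width: 1.001
```

Request:
{"method": "carry_out", "body": {
  "deltas": [
    [1,0,0,0,0,0,0],
    [1,0,0,0,0,0,0],
    [1,0,0,0,0,0,0],
    [1,0,0,0,0,0,0],
    [1,0,0,0,0,0,0]
  ],
  "newtons": 35
}}

```text
time_s: 3.28
eef_pos: [553.1, -212.9, 139.5]
ee_rot: [0.466, 0.532, 0.465, -0.532]
force: [-1.7, 0.7, 6.3]
grip_width: 0.51
```

Request:
{"method": "carry_out", "body": {
  "deltas": [
    [1,-10,0,0,0,0,0],
    [1,-30,0,0,0,0,0],
    [1,-55,0,0,0,0,0],
    [1,-80,0,0,0,0,0],
    [1,-90,0,0,0,0,0]
  ]
}}

```text
time_s: 3.9
eef_pos: [553.0, -212.9, 229.8]
ee_rot: [0.466, 0.532, 0.465, -0.532]
force: [0.4, -0.3, -1.6]
grip_width: 0.507
```

```bash
python3 -c "
from h import *
go([492,332,228],-98)
go([530,100,228],-98)"
```

```text
t 3.9 at [ 553.  -212.9  229.8] yaw -97.6 F [ 0.4 -0.3 -1.6] w 0.507 
 shift [   1.1 -132.6 -532. ] turn [ 0.4  0.1 -0.1]
t 3.9 at [ 553.  -212.9  229.8] yaw -97.6 F [ 0.4 -0.3 -1.6] w 0.507 
 shift [   1.4  -64.2 -307.1] turn [ 0.4  0.1 -0.1]
```

Request:
{"method": "carry_out", "body": {
  "deltas": [
    [1,0,-5,-20,0,0,0],
    [1,0,-15,-60,0,0,0],
    [1,0,-27,-110,0,0,0],
    [1,0,-40,-160,0,0,0],
    [1,0,-52,-210,0,0,0]
  ]
}}

```text
time_s: 4.53
eef_pos: [527.7, 4.9, 227.3]
ee_rot: [-0.465, -0.532, -0.466, 0.532]
force: [1.0, 0.9, -1.2]
grip_width: 0.507
```

Request:
{"method": "carry_out", "body": {
  "deltas": [
    [1,0,-12,-50,0,0,0],
    [1,0,-25,-100,0,0,0],
    [1,0,-37,-150,0,0,0],
    [1,0,-50,-200,0,0,0],
    [1,0,-60,-240,0,0,0]
  ]
}}

```text
time_s: 5.15
eef_pos: [499.5, 250.7, 227.2]
ee_rot: [-0.466, -0.531, -0.466, 0.532]
force: [-0.2, -0.9, -1.1]
grip_width: 0.504
```

```bash
python3 -c "
from h import *
go([492,332,228],-98)
go([492,332,90],-98)"
```

```text
t 5.15 at [499.5 250.7 227.2] yaw -97.5 F [-0.2 -0.9 -1.1] w 0.504 
 shift [ -0.8 -18.1 -79.7] turn [0.5 0.  0.1]
t 5.15 at [499.5 250.7 227.2] yaw -97.5 F [-0.2 -0.9 -1.1] w 0.504 
 shift [137.2 -17.8 -79.7] turn [0.5 0.  0.1]
```

Request:
{"method": "carry_out", "body": {
  "deltas": [
    [1,0,-8,-40,0,0,0],
    [1,10,-18,-80,0,0,0],
    [1,50,-18,-80,0,0,0],
    [1,90,-18,-80,0,0,0],
    [1,115,-18,-80,0,0,0]
  ]
}}

```text
time_s: 5.78
eef_pos: [491.8, 330.1, 110.2]
ee_rot: [-0.465, -0.53, -0.466, 0.533]
force: [0.6, 0.0, -0.1]
grip_width: 0.507
```

Request:
{"method": "carry_out", "body": {
  "deltas": [
    [1,10,0,0,0,0,0],
    [1,16,0,0,0,0,0],
    [1,20,0,0,0,0,0],
    [1,22,0,0,0,0,0],
    [1,22,0,0,0,0,0]
  ]
}}

```text
time_s: 6.4
eef_pos: [494.2, 329.8, 91.5]
ee_rot: [0.466, 0.532, 0.466, -0.532]
force: [-0.4, -0.3, -1.4]
grip_width: 0.505
```

Request:
{"method": "carry_out", "body": {
  "deltas": [
    [1,2,0,0,0,0,0],
    [1,4,0,0,0,0,0],
    [1,5.5,0,0,0,0,0],
    [1,6.5,0,0,0,0,0],
    [1,6.5,0,0,0,0,0]
  ]
}}

```text
time_s: 7.02
eef_pos: [494.0, 329.8, 84.6]
ee_rot: [-0.466, -0.532, -0.466, 0.532]
force: [0.1, -0.4, -0.9]
grip_width: 0.506
```

Request:
{"method": "carry_out", "body": {
  "deltas": [
    [1,1,0,0,0,0,0],
    [1,2,0,0,0,0,0],
    [1,2.5,0,0,0,0,0],
    [1,3,0,0,0,0,0],
    [1,3,0,0,0,0,0]
  ]
}}

```text
time_s: 7.65
eef_pos: [494.1, 330.0, 82.5]
ee_rot: [0.466, 0.532, 0.466, -0.532]
force: [-3.6, -0.6, 7.1]
grip_width: 0.506
```

Contact force shows 7 N up, so it is standing on the board. I'll release and rise.

Request:
{"method": "carry_out", "body": {
  "deltas": [
    [0.3,0,0,0,0,0,0],
    [-0.3,0,0,0,0,0,0],
    [-1,0,0,0,0,0,0],
    [-1,0,0,0,0,0,0],
    [-1,0,0,0,0,0,0]
  ]
}}

```text
time_s: 8.28
eef_pos: [494.1, 329.8, 81.6]
ee_rot: [-0.466, -0.532, -0.466, 0.532]
force: [-0.2, -0.0, 0.0]
grip_width: 1.001
```

Request:
{"method": "carry_out", "body": {
  "deltas": [
    [-1,-20,0,0,0,0,0],
    [-1,-60,0,0,0,0,0],
    [-1,-100,0,0,0,0,0],
    [-1,-130,0,0,0,0,0],
    [-1,-130,0,0,0,0,0]
  ]
}}

```text
time_s: 8.9
eef_pos: [494.8, 330.2, 213.9]
ee_rot: [0.466, 0.534, 0.465, -0.531]
force: [0.4, -0.2, -0.1]
grip_width: 1.004
```

```bash
python3 -c "
from h import *
go([514,110,210],-97)"
```

```text
t 8.9 at [494.8 330.2 213.9] yaw -97.6 F [ 0.4 -0.2 -0.1] w 1.004 
 shift [  3.6  48.2 215.7] turn [-0.6 -0.1 -0.2]
```

Request:
{"method": "carry_out", "body": {
  "deltas": [
    [-1,0,12,50,0,0,0],
    [-1,0,24,110,0,0,0],
    [-1,0,36,160,0,0,0],
    [-1,0,48,215,0,0,0],
    [-1,0,48,215,0,0,0]
  ]
}}

```text
time_s: 9.52
eef_pos: [513.0, 107.3, 210.5]
ee_rot: [-0.464, -0.533, -0.465, 0.534]
force: [-0.5, 0.8, -0.3]
grip_width: 0.997
```

Run:
```python
from h import *
import cv2
st=ctrl.sense(); np.save("st2.npy",st,allow_pickle=True)
w=viewer.capture("wrist"); s=viewer.capture("side")
cv2.imwrite("pics/w2.png",w[:,:,::-1])
cv2.imwrite("pics/s2.png",cv2.resize(s[200:400,150:400,::-1],(750,600),interpolation=cv2.INTER_CUBIC))
```

```text
(no output)
```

View pics/w2.png

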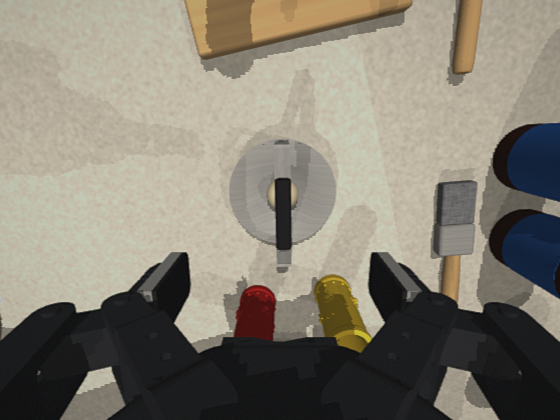

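View pics/s2.png

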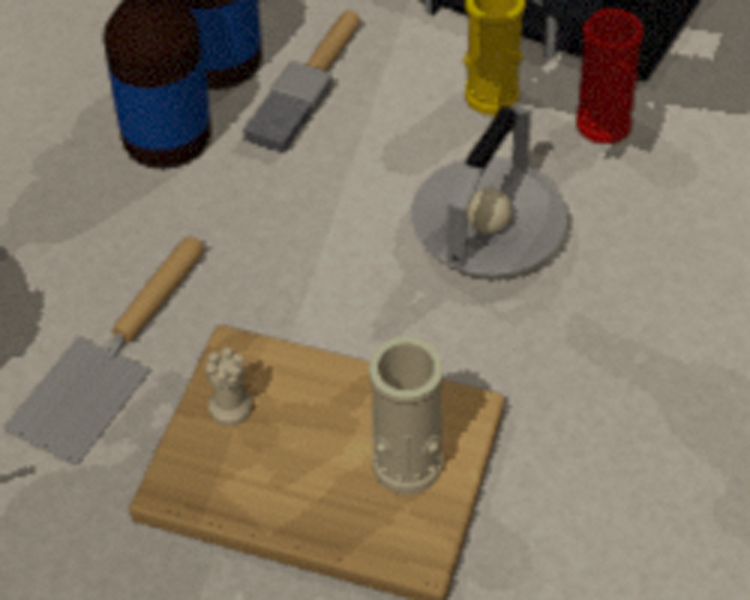

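The tumbler stands upright on the board's free half, clear of the rook. In the wrist view the black bar runs from (284,178) to (284,249), with the ball centred under it at about (283,192).

Run:
```python
from h import *
import cv2
st=np.load("st2.npy",allow_pickle=True).item()
im=cv2.imread("pics/w2.png").max(2)[165:262,262:306]
m=(im<60).astype(np.uint8); n,l,s,c=cv2.connectedComponentsWithStats(m); k=1+s[1:,4].argmax()
r=cv2.minAreaRect(np.argwhere(l==k)[:,::-1].astype(np.float32)); print(s[k],r,c[k]+[262,165])
for u,v in [(284,178),(284,249),c[k]+[262,165]]: print(ray("wrist",u,v,111,1,st))
print("dish rim centre",ray("wrist",283,191,15,1,st))
p=ray("wrist",284,213.5,111,1,st); go([p[0],p[1],84],-97)
```

```text
[  13   13   17   72 1070] ((20.795135498046875, 48.50335693359375), (71.15437316894531, 15.440547943115234), 89.06080627441406) [282.86915888 213.29345794]
[520.57446776 131.84635609 111.        ]
[512.27769218  69.79933457 111.        ]
[515.63700298 102.1357792  111.        ]
dish rim centre [516.63182883 100.92594891  15.        ]
t 9.62 at [512.8 110.3 210.8] yaw -97.7 F [-1.   0.8 -0.4] w 0.999 
 shift [126.8   5.    7.9] turn [-0.7 -0.   0.1]
```

Request:
{"method": "carry_out", "body": {
  "deltas": [
    [-1,10,4.5,8.5,0,0,0],
    [-1,50,4.5,8.5,0,0,0],
    [-1,90,4.5,8.5,0,0,0],
    [-1,120,4.5,8.5,0,0,0],
    [-1,127,4.5,8.5,0,0,0]
  ]
}}

```text
time_s: 10.25
eef_pos: [515.3, 101.9, 82.5]
ee_rot: [-0.465, -0.531, -0.467, 0.533]
force: [0.5, 0.7, -0.1]
grip_width: 1.001
```

Request:
{"method": "carry_out", "body": {
  "deltas": [
    [-1,0,0,0,0,0,0],
    [0.3,0,0,0,0,0,0],
    [0.5,0,0,0,0,0,0],
    [0.6,0,0,0,0,0,0],
    [0.65,0,0,0,0,0,0]
  ],
  "newtons": 20
}}

```text
time_s: 10.88
eef_pos: [516.5, 101.3, 84.9]
ee_rot: [0.466, 0.532, 0.466, -0.532]
force: [-1.4, -0.0, 0.6]
grip_width: 0.181
```

```bash
python3 -c "
from h import *
go([516,101.5,84],-97.7)"
```

```text
t 10.88 at [516.5 101.3  84.9] yaw -97.6 F [-1.4 -0.   0.6] w 0.181 
 shift [ 0.9 -0.5 -0.1] turn [ 0.1 -0.  -0. ]
```

Request:
{"method": "carry_out", "body": {
  "deltas": [
    [0.7,0,0,0,0,0,0],
    [0.75,0,0,0,0,0,0],
    [0.8,0,0,0,0,0,0],
    [0.9,0,0,0,0,0,0],
    [1,0,0,0,0,0,0]
  ],
  "newtons": 40
}}

```text
time_s: 11.5
eef_pos: [516.4, 101.4, 84.9]
ee_rot: [0.466, 0.532, 0.466, -0.532]
force: [-4.1, 0.9, 4.8]
grip_width: 0.154
```

Request:
{"method": "carry_out", "body": {
  "deltas": [
    [1,0,0,0,0,0,0],
    [1,0,0,0,0,0,0],
    [1,-0.5,0,0,0,0,0],
    [1,-1.5,0,0,0,0,0],
    [1,-3,0,0,0,0,0]
  ],
  "newtons": 80
}}

```text
time_s: 12.12
eef_pos: [516.4, 101.2, 87.4]
ee_rot: [-0.466, -0.532, -0.466, 0.532]
force: [0.2, 0.4, -3.4]
grip_width: 0.148
```

Request:
{"method": "carry_out", "body": {
  "deltas": [
    [1,-3,0,0,0,0,0],
    [1,-7,0,0,0,0,0],
    [1,-12,0,0,0,0,0],
    [1,-18,0,0,0,0,0],
    [1,-25,0,0,0,0,0]
  ]
}}

```text
time_s: 12.75
eef_pos: [516.5, 101.3, 113.2]
ee_rot: [0.466, 0.532, 0.466, -0.532]
force: [0.1, 0.3, -2.7]
grip_width: 0.148
```

Run:
```python
from h import *
import cv2
go([552,-210,228],-97.7)
cv2.imwrite("pics/w3.png",viewer.capture("wrist")[:,:,::-1])
```

```text
t 12.75 at [516.5 101.3 113.2] yaw -97.6 F [ 0.1  0.3 -2.7] w 0.148 
 shift [-114.8   76.5  303.8] turn [ 0.1 -0.  -0. ]
```

View pics/w3.png

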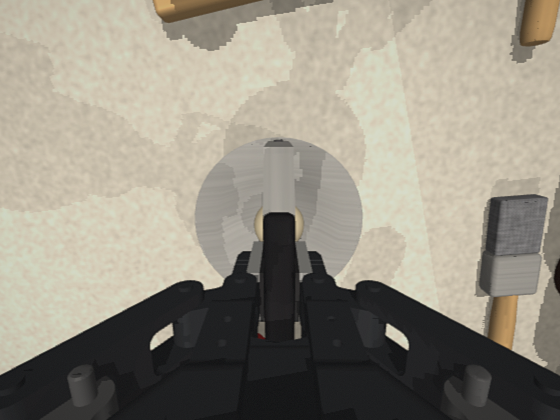

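Force shows about 2.7 N carried, and the dish is level with the ball centred at (279,222). I'll raise it and carry it slowly.

Request:
{"method": "carry_out", "body": {
  "deltas": [
    [1,-12,0,0,0,0,0],
    [1,-34,0,0,0,0,0],
    [1,-62,0,0,0,0,0],
    [1,-92,0,0,0,0,0],
    [1,-114,0,0,0,0,0]
  ]
}}

```text
time_s: 13.42
eef_pos: [516.6, 101.3, 228.7]
ee_rot: [0.466, 0.532, 0.465, -0.532]
force: [1.0, -1.0, -2.1]
grip_width: 0.148
```

Request:
{"method": "carry_out", "body": {
  "deltas": [
    [1,-7,1,3,0,0,0],
    [1,-8,2,9,0,0,0],
    [1,-8,5,19,0,0,0],
    [1,-8,8,32,0,0,0],
    [1,-8,12,48,0,0,0]
  ]
}}

```text
time_s: 14.05
eef_pos: [522.0, 51.0, 234.3]
ee_rot: [-0.466, -0.532, -0.466, 0.532]
force: [-0.3, -0.3, -1.8]
grip_width: 0.146
```

Request:
{"method": "carry_out", "body": {
  "deltas": [
    [1,0,5,19,0,0,0],
    [1,0,10,40,0,0,0],
    [1,0,16,62,0,0,0],
    [1,0,21,84,0,0,0],
    [1,0,26.5,106,0,0,0]
  ]
}}

```text
time_s: 14.68
eef_pos: [534.2, -58.2, 234.7]
ee_rot: [-0.466, -0.532, -0.466, 0.532]
force: [0.3, -0.5, -3.8]
grip_width: 0.147
```

Request:
{"method": "carry_out", "body": {
  "deltas": [
    [1,0,5.5,22,0,0,0],
    [1,0,11,44,0,0,0],
    [1,0,16,64,0,0,0],
    [1,0,20.5,82,0,0,0],
    [1,0,24.5,98,0,0,0]
  ]
}}

```text
time_s: 15.3
eef_pos: [545.6, -157.9, 234.7]
ee_rot: [-0.466, -0.532, -0.466, 0.532]
force: [-0.1, -0.2, -2.4]
grip_width: 0.15
```

Run:
```python
from h import *
go([552,-210,235],-97.7)
```

```text
t 15.3 at [ 545.6 -157.9  234.7] yaw -97.6 F [-0.1 -0.2 -2.4] w 0.15 
 shift [-0.3 13.2 50.8] turn [ 0.1 -0.   0. ]
```

Request:
{"method": "carry_out", "body": {
  "deltas": [
    [1,0,3.5,14,0,0,0],
    [1,0,6.5,26,0,0,0],
    [1,0,9,36,0,0,0],
    [1,0,11.5,44,0,0,0],
    [1,0,13,50,0,0,0]
  ]
}}

```text
time_s: 15.92
eef_pos: [551.9, -208.4, 234.7]
ee_rot: [0.466, 0.532, 0.466, -0.532]
force: [-0.6, 1.1, -3.4]
grip_width: 0.146
```

Request:
{"method": "carry_out", "body": {
  "deltas": [
    [1,0,0.4,1.5,-1,0,0],
    [1,0,0.4,1.5,-3,0,0],
    [1,0,0.4,1.5,-7,0,0],
    [1,0,0.4,1.5,-12,0,0],
    [1,0,0.4,1.5,-18,0,0]
  ]
}}

```text
time_s: 16.55
eef_pos: [552.0, -209.3, 234.8]
ee_rot: [0.544, 0.451, 0.544, -0.451]
force: [-0.3, -0.4, -2.9]
grip_width: 0.15
```

Request:
{"method": "carry_out", "body": {
  "deltas": [
    [1,0,0,0,-6,0,0],
    [1,0,0,0,-12,0,0],
    [1,0,0,0,-18,0,0],
    [1,0,0,0,-24,0,0],
    [1,0,0,0,-30,0,0]
  ]
}}

```text
time_s: 17.18
eef_pos: [552.0, -209.3, 234.8]
ee_rot: [0.643, 0.295, 0.643, -0.295]
force: [0.1, -0.2, -3.1]
grip_width: 0.146
```

Request:
{"method": "carry_out", "body": {
  "deltas": [
    [1,0,0,0,-6,0,0],
    [1,0,0,0,-12,0,0],
    [1,0,0,0,-18,0,0],
    [1,0,0,0,-23,0,0],
    [1,0,0,0,-28,0,0]
  ]
}}

```text
time_s: 17.8
eef_pos: [552.0, -209.3, 234.8]
ee_rot: [0.695, 0.131, 0.695, -0.131]
force: [0.1, 0.2, -2.4]
grip_width: 0.147
```

Request:
{"method": "carry_out", "body": {
  "deltas": [
    [1,0,0,0,-4.5,0,0],
    [1,0,0,0,-8.5,0,0],
    [1,0,0,0,-11.5,0,0],
    [1,0,0,0,-13.5,0,0],
    [1,0,0,0,-14,0,0]
  ]
}}

```text
time_s: 18.42
eef_pos: [552.0, -209.5, 234.8]
ee_rot: [0.706, 0.047, 0.706, -0.047]
force: [0.4, 0.2, -3.3]
grip_width: 0.149
```

Run:
```python
from h import *
go([552,-210,207],-8)
```

```text
t 18.43 at [ 552.  -209.5  234.8] yaw -7.6 F [ 0.4  0.2 -3.3] w 0.149 
 shift [27.8 -0.5  0.1] turn [ 0.4  0.  -0. ]
```

Now at -7.6°, a quarter turn. I'll lower by 28 mm so the underside is about 45 mm above the disc, settle, and look.

Request:
{"method": "carry_out", "body": {
  "deltas": [
    [1,3,0,0,0,0,0],
    [1,9,0,0,0,0,0],
    [1,17,0,0,0,0,0],
    [1,24,0,0,0,0,0],
    [1,28,0,0,0,0,0]
  ]
}}

```text
time_s: 19.05
eef_pos: [551.8, -209.6, 206.0]
ee_rot: [0.705, 0.047, 0.706, -0.047]
force: [0.6, 0.1, -3.8]
grip_width: 0.145
```

Request:
{"method": "carry_out", "body": {
  "deltas": [
    [1,0,0,0,0,0,0],
    [1,0,0,0,0,0,0],
    [1,0,0,0,0,0,0],
    [1,0,0,0,0,0,0],
    [1,0,0,0,0,0,0]
  ]
}}

```text
time_s: 19.68
eef_pos: [552.0, -209.6, 206.8]
ee_rot: [0.706, 0.047, 0.705, -0.047]
force: [0.5, -0.5, -2.3]
grip_width: 0.149
```

Request:
{"method": "carry_out", "body": {
  "deltas": [
    [1,0,0,0,0,0,0],
    [1,0,0,0,0,0,0],
    [1,0,0,0,0,0,0],
    [1,0,0,0,0,0,0],
    [1,0,0,0,0,0,0]
  ]
}}

```text
time_s: 20.3
eef_pos: [552.0, -209.6, 206.7]
ee_rot: [0.706, 0.047, 0.706, -0.047]
force: [-0.4, 0.2, -3.0]
grip_width: 0.149
```

Run:
```python
from h import *
import cv2
go([552,-210,207],-8)
w=viewer.capture("wrist");s=viewer.capture("side")
cv2.imwrite("pics/w4.png",w[:,:,::-1])
cv2.imwrite("pics/s4.png",cv2.resize(s[60:260,240:490,::-1],(750,600),interpolation=cv2.INTER_CUBIC))
# expected side-crop pixels: dish underside centre, disc centre
for P in ([552,-210,122],[552,-210,143],[552,-210,77]): print((proj("side",P,1)-[240,60])*3)
```

```text
t 20.3 at [ 552.  -209.6  206.7] yaw -7.6 F [-0.4  0.2 -3. ] w 0.149 
 shift [-0.3 -0.4  0.1] turn [0.4 0.  0. ]
[299.8976475  293.73794086]
[301.27408137 274.3690236 ]
[297.03855891 333.97049514]
```

View pics/s4.png

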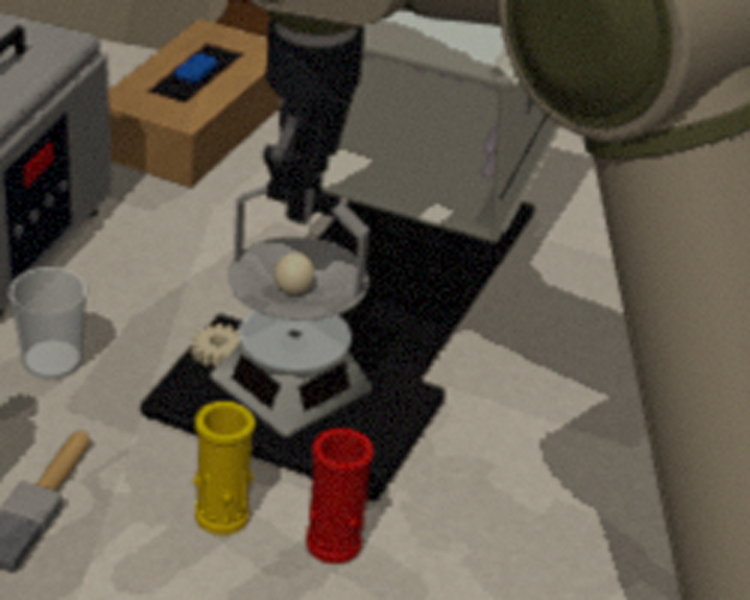

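View pics/w4.png

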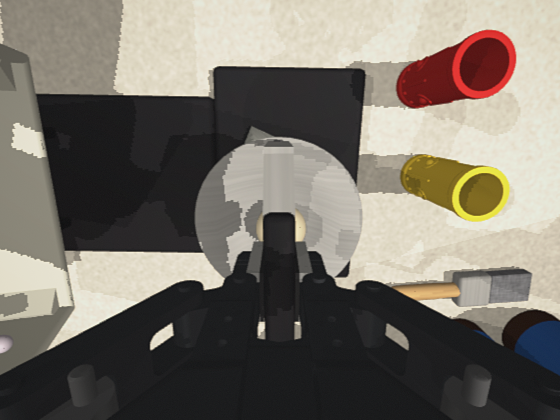

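The side view shows the dish level over the disc. The ball sits at (294,273) against about (301,272) expected for the exact middle, and the arch is open to the lamp. The wrist view agrees: the dish is unchanged in the fingers and the ball is within a few mm of the bar line. Handing in.

```bash
python3 -c "
from rig import order
print(order.finish_job())"
```

```text
the job is handed in; nothing more can be done
None
```

I finished the task and handed the job in at about 20 s of the 69 s allowed; the hand-in returned no verdict.

- **Tumbler:** I set the ivory tumbler down on the free half of the board, with about 7 N of contact before I let go. The picture taken afterwards shows it upright and clear of the rook; I did not look at it again at the end.
- **Dish:** I lifted it by the bar, carried it over the turntable and turned it 90°. It was handed in held at 80 N over the disc.

Last checks before hand-in:
- **Position:** the gripper was within about 1 mm of the measured turntable axis. The dish's underside should be about 45 mm above the disc, worked out from the grip height.
- **Turn:** the tool stood at -7.6° and the lamp's x axis is at about -98.4°, so the handle is square to within about 1–2°.
- **Load:** about 3 N, against the roughly 2.3 N expected for dish and ball, and steady.
- **Ball:** it rests near the middle. The side view puts it about 5 mm off and the wrist view only 1–2 mm. The two disagree by no more than the camera error and both are inside the 12 mm limit.

The first side and top views disagreed by about 10 mm on the tumbler's y position, and one wrist view settled it. No checks failed. The bystanders visible in the last pictures had not moved, and the arm did not go near the others.

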